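# Stroke the slide-tray covers shut

## Task

The covers of the microscope-slide tray have been left ajar. Stroke them all shut, flush with the tray top, in one gentle run of the fingertips along the row, from the hinge side of the first cover to beyond the last, without lifting the fingers off the row in between. Only stroke the tray: do not lift it, press hard on it or push it away, and leave the cup, timer and pen beside it alone.

Things in the scene. Friction and masses are not known exactly. Their poses are not given: they have to be found in the camera images.
- tray: Grey plastic slide tray, loose, 0.93 kg, rubber feet: 236 mm (its x) by 92 mm (its y), 22 mm high, at any yaw. Origin: centre of underside. Six bays in a row along x, each with a white cover hinged across the row at its -x side (hinges at x = -101, -67, -33, 1, 35, 69 mm, 20.5 mm up). A flat 16 mm land at each end; with covers shut the top is flush, 22 mm above the desk.
- row_start (a point): Point on top of the tray, in the middle of the flat end land before the first cover (tray x = -110 mm, y = 0, z = 22 mm). A stroke from here to row_end runs over each cover from its hinge to its free edge.
- row_end (a point): Point on top of the tray, in the middle of the flat end land after the last cover (tray x = +110 mm, y = 0, z = 22 mm).
- cover0 (a joint): Angle of the first cover counted from row_start (rad): 0 = shut and flush with the tray top, positive = its free edge (the +x edge) raised, up to 1.2; starts at 0.3 to 0.55. Plate 32 mm along the row, 78 mm across, 3 mm thick; light friction hinge (0.006 N m), stays where left, no spring or catch.
- cover1 (a joint): Angle of the second cover counted from row_start (rad): 0 = shut and flush with the tray top, positive = its free edge (the +x edge) raised, up to 1.2; starts at 0.3 to 0.55. Plate 32 mm along the row, 78 mm across, 3 mm thick; light friction hinge (0.006 N m), stays where left, no spring or catch.
- cover2 (a joint): Angle of the third cover counted from row_start (rad): 0 = shut and flush with the tray top, positive = its free edge (the +x edge) raised, up to 1.2; starts at 0.3 to 0.55. Plate 32 mm along the row, 78 mm across, 3 mm thick; light friction hinge (0.006 N m), stays where left, no spring or catch.
- cover3 (a joint): Angle of the fourth cover counted from row_start (rad): 0 = shut and flush with the tray top, positive = its free edge (the +x edge) raised, up to 1.2; starts at 0.3 to 0.55. Plate 32 mm along the row, 78 mm across, 3 mm thick; light friction hinge (0.006 N m), stays where left, no spring or catch.
- cover4 (a joint): Angle of the fifth cover counted from row_start (rad): 0 = shut and flush with the tray top, positive = its free edge (the +x edge) raised, up to 1.2; starts at 0.3 to 0.55. Plate 32 mm along the row, 78 mm across, 3 mm thick; light friction hinge (0.006 N m), stays where left, no spring or catch.
- cover5 (a joint): Angle of the last cover counted from row_start (rad): 0 = shut and flush with the tray top, positive = its free edge (the +x edge) raised, up to 1.2; starts at 0.3 to 0.55. Plate 32 mm along the row, 78 mm across, 3 mm thick; light friction hinge (0.006 N m), stays where left, no spring or catch.
- cup: Specimen cup with a yellow screw lid, 64 mm diameter, 64 mm high, standing beside the tray; origin: centre of the underside. Bystander.
- countdown: White digital timer lying face up, 66 x 62 x 18 mm, beside the tray; origin: centre of the underside. Bystander.
- ballpen: Ballpoint pen lying beside the tray, 145 mm long (its y), 11 mm thick; origin: centre of the underside. Bystander.

How it is judged:
By the outcome, as a careful person would: the job done as asked, in the order asked, and still so for the second after the job is handed in, with the robot touching nothing.
It also fails if it takes over 45 s, if anything falls off the work surface, if the arm or the gripper's body presses on something with over 40 N, if the wrist force passes 120 N, or if a joint passes its speed limit or range.

## Robot

A 6-joint arm with a two-finger parallel gripper is mounted at the origin on a cart in front of the work surface, level with it; the furniture and walls round the work are solid. World frame = base frame: x ahead of the robot, y to its left, z up, the work surface at z = 0. Lengths are in m, angles in degrees, forces in N, time in s.
With the tool pointing down it reaches from about 0.3 to 0.75 m from the base axis. Payload 8.5 kg.
Tool frame: the origin (TCP) lies between the finger pads, 19 mm behind the fingertips; this is the grasp point; z points along the fingers, y is the line along which they close (so a half turn about z gives the same grasp; the last joint's range is limited). The gripper opens to 85 mm and grips with 20 to 120 N. Pads are 22 mm wide; open, the fingers measure 114 mm over their backs; the gripper's body (76 mm by 85 mm) begins 54 mm behind the grasp point. The pads swing forward as they close: fully open they stand 13 mm farther back than shut.
Start: joints at [-87.049, 21.807, 74.336, -0, 83.858, -12.336], TCP at [0.145, -0.531, 0.25] pointing down, gripper open.
Joint ranges: [-178.18, 178.18], [-50.72, 133.34], [12.68, 142.11], [-81.47, 261.47], [9.98, 163.14], [-165.26, 165.26]. Speed limits (degrees/s): [136.94, 136.94, 180, 180, 180, 180].

## Interface

Orientations are given as a 3x3 rotation matrix whose columns are the frame's x, y, z axes.
In Python, from rig import env, optics gives the robot as it stands.
- The arm moves only by the shell command python3 -m jog 'ROWS' [OPENING] [FORCE]. ROWS is JSON, a list of rows, each an object with "linear": the shift along the tool's x, y, z in units of 40 mm (1.0 is 40 mm), a list of three; "roll": the turn about the tool's z in units of 5 degrees (1.0 is 5 degrees). A call has 1 to 12 rows; each row shifts and turns the commanded pose from where the row before left it, along the tool's axes as they then stand; what a row does not reach is not made up. A row lasts 1/12 s, in which the tool goes at most 41.7 mm and 7.16 degrees, less where a joint would pass 70% of its speed; a pose out of reach is approached as far as the arm can. A call is refused whole if a number of a shift passes 1 or a number of a turn 1, either way. A call with a gripper value outside its range is refused whole. OPENING is the opening, from -1 (shut) to 1 (fully open), set as the call begins (- or left out, the last holds). The fingers move at their own pace and stop on an object; FORCE is the grip in N (left out, the last holds). Time passes only in rows, so rows that do not move let the fingers close. It gives the time, the measured TCP pose, the force, the opening and the grip force at its end, in the units of the state.
- env.observe(): the state, without advancing time (a new reading comes with each control period).
- optics.get_image(name): name is "side" or "top"; returns the picture (400x640x3 uint8, red, green, blue); there is no depth.
- optics.calibration(name): a dict with "fov_y" (degrees; the focal length in pixels is half the picture's height over the tangent of half this angle, whatever the lens; pixels are square), "cx", "cy" (the principal point, pixels), "D" ([k1, k2, p1, p2, k3] as OpenCV has them; the pictures are not rectified), "T" (4x4, takes a point from camera to world coordinates). Camera axes: x right, y down, z forward; pixel columns grow to the right and rows downward; lengths in m; the calibration is good to about 2 mm. A picture is of the moment at which its call begins. calibration takes no time and is no camera call.
- env.close_job(): hands the job in; it is judged then, once.
The state is a dict: "time_s": time; "q": joint angles; "qvel": joint speeds; "joint_efforts": joint torques, N m; "position": TCP position; "tool_rot": TCP orientation; "ft_force": force on the tool from outside, world axes, zero at the start; "wrist_torque": the same for the moment, N m; "grip_width": finger opening in m; "gripper_force": force on a finger pad.
Only numpy, scipy, OpenCV 4.12 (cv2) and the standard library are available. Lean on these libraries where they do the work, as an engineer would, in place of code of your own. Each camera call takes 0.05 s, during which the arm holds its last target. There are 200 camera calls.

## Working session

There is one attempt and no reset: what is moved stays moved. The work goes in short steps, Python scripts to look and compute and a shell command to move; the robot and the scene stay as the last step left them, time stands still between calls to the robot, and variables do not carry over. Pictures are saved under pics/ and viewed, at most 10 in all, crops included, and the job is handed in when it is done.

```bash
mkdir -p pics; python3 - <<'E'
from rig import env, optics
import cv2
for n in("top","side"):
    im=optics.get_image(n); cv2.imwrite(f"pics/{n}0.png",im[:,:,::-1])
    c=optics.calibration(n); print(n,c)
s=env.observe(); print({k:s[k] for k in("time_s","position","tool_rot","ft_force","grip_width")})
E
```

```text
top {'fov_y': 51.537920560093966, 'cx': 323.17942047848953, 'cy': 204.17854631653202, 'D': array([0.02521957, 0.        , 0.        , 0.        , 0.        ]), 'T': array([[ 0.02680956, -0.99760419,  0.0637741 ,  0.49521655],
       [-0.99917891, -0.02868124, -0.02861637, -0.00958417],
       [ 0.03037694, -0.06295455, -0.99755399,  0.90324521],
       [ 0.        ,  0.        ,  0.        ,  1.        ]])}
side {'fov_y': 52.97477166148432, 'cx': 314.10468365862886, 'cy': 204.53132004244566, 'D': array([-0.07956781,  0.        ,  0.        ,  0.        ,  0.        ]), 'T': array([[-0.99478608,  0.05181534, -0.08783981,  0.60577297],
       [ 0.10064355,  0.3596145 , -0.92765742,  0.78830486],
       [-0.01647841, -0.9316612 , -0.36295437,  0.37768147],
       [ 0.        ,  0.        ,  0.        ,  1.        ]])}
{'time_s': 0.1, 'position': array([ 0.14498584, -0.53028816,  0.2494774 ]), 'tool_rot': array([[ 9.64620294e-01,  2.63643098e-01, -7.30643858e-05],
       [ 2.63642958e-01, -9.64619413e-01,  1.33339534e-03],
       [ 2.81061153e-04, -1.30548312e-03, -9.99999108e-01]]), 'ft_force': array([ 0.15004373, -0.18013975,  0.29243038]), 'grip_width': 0.08500337305427434}
```

View pics/top0.png

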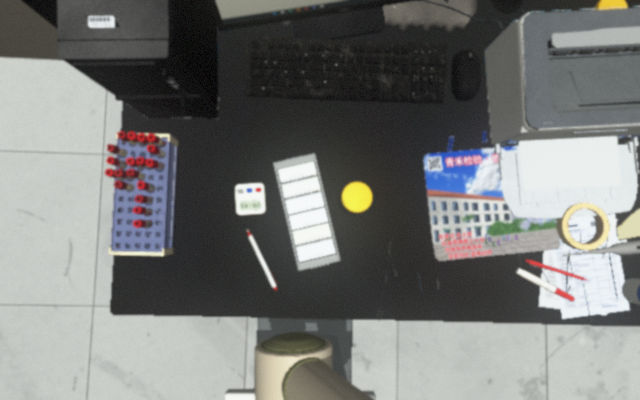

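View pics/side0.png

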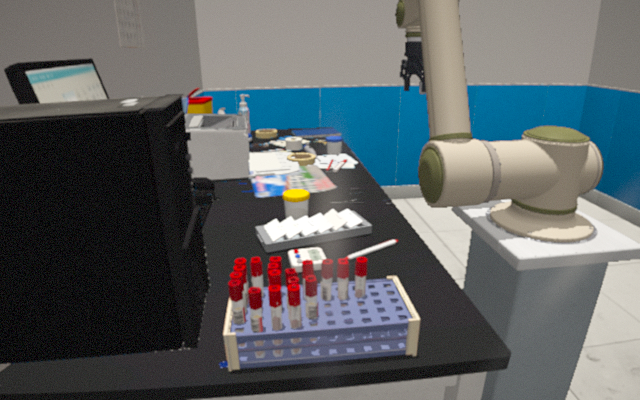

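The top view shows the tray with corners near (275,160), (316,153), (340,262) and (298,270), the timer at (250,198), the pen at (262,260) and the cup at (357,197). The side view shows the tilted covers around (310,225). I'll measure the outline and zoom in to see which way the covers open.

```bash
cat > h.py <<'E'
import numpy as np, cv2
from rig import env, optics
def K(c):
    f=200/np.tan(np.radians(c["fov_y"]/2)); return np.array([[f,0,c["cx"]],[0,f,c["cy"]],[0,0,1.]])
def ray(n,px,z):
    c=optics.calibration(n); u=cv2.undistortPoints(np.array(px,float).reshape(-1,1,2),K(c),c["D"]).reshape(-1,2)
    d=np.c_[u,np.ones(len(u))]@c["T"][:3,:3].T; o=c["T"][:3,3]
    return o+d*((z-o[2])/d[:,2])[:,None]
def proj(n,P):
    c=optics.calibration(n); Ti=np.linalg.inv(c["T"])
    return cv2.projectPoints(np.array(P,float),cv2.Rodrigues(Ti[:3,:3])[0],Ti[:3,3],K(c),c["D"])[0].reshape(-1,2)
E
python3 - <<'E'
from h import *
im=cv2.imread("pics/top0.png"); g=cv2.cvtColor(im,cv2.COLOR_BGR2GRAY)
m=(g>70).astype(np.uint8); m[:, :272]=0; m[:,343:]=0; m[:150]=0; m[275:]=0
k=max(cv2.findContours(m,0,2)[0],key=cv2.contourArea); r=cv2.minAreaRect(k); b=cv2.boxPoints(r)
print(r,b.round(1).tolist())
P=ray("top",b,.022); print(P.round(4).tolist(),[np.linalg.norm(P[i]-P[i-1]).round(4) for i in range(4)],P.mean(0))
A=cv2.resize(im[145:280,260:380],None,fx=3.6,fy=3.6,interpolation=2)
s=cv2.imread("pics/side0.png"); B=cv2.resize(s[180:275,245:405],None,fx=5,fy=5,interpolation=2)
cv2.imwrite("pics/a.png",A); cv2.imwrite("pics/b.png",B)
E
```

```text
((309.1344909667969, 210.88616943359375), (114.70929718017578, 53.94068145751953), 76.32869720458984) [[269.3999938964844, 161.5], [321.79998779296875, 148.8000030517578], [348.8999938964844, 260.20001220703125], [296.5, 273.0]]
[[0.6395, 0.0825, 0.022], [0.6707, -0.0287, 0.022], [0.4342, -0.0925, 0.022], [0.4049, 0.0174, 0.022]] [np.float64(0.2435), np.float64(0.1155), np.float64(0.245), np.float64(0.1138)] [ 0.53734039 -0.00530133  0.022     ]
```

View pics/a.png

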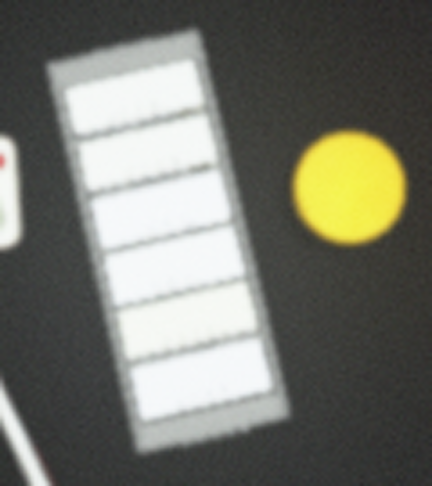

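View pics/b.png

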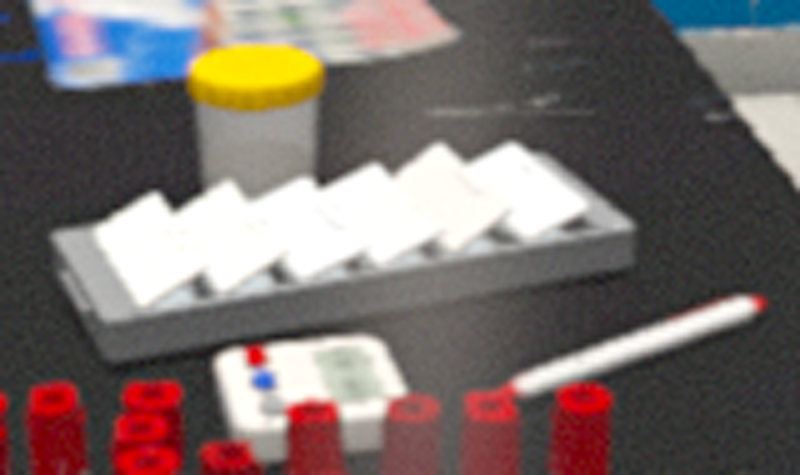

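The side crop shows each cover's hinge edge on the left (world +x, far from the robot) and its raised edge on the right, with the dark gap beneath. So row_start is the far land and the stroke runs toward the robot. The top crop shows the tray outline cleanly. Next I'll fit it with a tighter mask.

```bash
python3 - <<'E'
from h import *
im=cv2.imread("pics/top0.png"); g=cv2.cvtColor(im,cv2.COLOR_BGR2GRAY)
for t in(90,105,120):
    m=(g>t).astype(np.uint8); m[:, :272]=0; m[:,343:]=0; m[:150]=0; m[275:]=0
    m=cv2.morphologyEx(cv2.morphologyEx(m,3,np.ones((5,5))),2,np.ones((5,5)))
    k=max(cv2.findContours(m,0,2)[0],key=cv2.contourArea)
    P=ray("top",k.reshape(-1,2),.022); r=cv2.minAreaRect((P[:,:2]*1000).astype(np.float32)); b=cv2.boxPoints(r)/1000
    print(t,r,b.round(4).tolist())
s=env.observe(); R=s["tool_rot"]
c=np.array(r[0])/1000; L=b-c
e=[b[i]-b[i-1] for i in range(4)]; d=max(e,key=np.linalg.norm); d=-d/np.linalg.norm(d)*np.sign(d[0])
st=c-.11*d; en=c+.11*d; print("dir",d,"start",st,"end",en)
# check: side pixels of predicted far/near land and free edge corners of cover5 (0.45 rad) on crop b.png scale
n=np.array([-d[1],d[0]])
def w(x,y,z): return [*(c+x*d+y*n),z]
q=proj("side",[w(-118,46,22),w(-118,-46,22),w(118,46,22),w(118,-46,22)] if 0 else [w(-.118,.046,.022),w(-.118,-.046,.022),w(.118,.046,.022),w(.118,-.046,.022),w(.098,.039,.035),w(.098,-.039,.035)])
print(((q-[245,180])*5).round())
y=ray("top",[[357,197],[250,198],[248,231],[276,289]],.03); print(y.round(3))
v=np.r_[st,.1]-s["position"]; print("tool shift to start z=.1:",R.T@v/.04, "roll err deg",np.degrees(np.arctan2(d[1]*-1,-d[0])-np.arctan2(R[1,0],R[0,0])))
E
```

```text
90 ((535.827880859375, 0.7762298583984375), (241.36871337890625, 96.2759017944336), 14.937521934509277) [[0.4068000018596649, 0.016200000420212746], [0.43160000443458557, -0.07680000364780426], [0.6647999882698059, -0.014600000344216824], [0.6399999856948853, 0.07840000092983246]]
105 ((535.8944702148438, 0.7393875122070312), (239.6101531982422, 94.18389892578125), 14.940914154052734) [[0.40799999237060547, 0.015399999916553497], [0.43230000138282776, -0.07559999823570251], [0.6638000011444092, -0.013899999670684338], [0.6395000219345093, 0.0771000012755394]]
120 ((535.4627075195312, 0.7906112670898438), (238.48223876953125, 92.75206756591797), 14.99145793914795) [[0.4083000123500824, 0.014700000174343586], [0.43230000138282776, -0.07490000128746033], [0.6625999808311462, -0.013199999928474426], [0.6385999917984009, 0.07639999687671661]]
dir [-0.9659644 -0.258675 ] start [0.64171879 0.02924486] end [ 0.42920662 -0.02766364]
[[ 45. 229.]
 [ 98. 318.]
 [538. 149.]
 [631. 222.]
 [506. 134.]
 [583. 196.]]
[[ 0.568 -0.106  0.03 ]
 [ 0.56   0.12   0.03 ]
 [ 0.49   0.121  0.03 ]
 [ 0.372  0.059  0.03 ]]
tool shift to start z=.1: [ 15.66584045 -10.21452656   3.75467638] roll err deg -0.29487578902743755
```

The tray measures 238 x 93 mm, against a nominal 236 x 92. Its yaw lines up with the tool's x axis to 0.3°, and the side-view reprojection agrees. I'll shut the fingers and travel at height to above row_start.

```bash
python3 -m jog '[{"linear":[0.8,-0.5,0]},{"linear":[0.8,-0.5,0]},{"linear":[0.8,-0.5,0]},{"linear":[0.8,-0.5,0]},{"linear":[0.8,-0.5,0]},{"linear":[0.8,-0.5,0]},{"linear":[0.8,-0.5,0]},{"linear":[0.8,-0.5,0]},{"linear":[0.8,-0.5,0]},{"linear":[0.8,-0.5,0]},{"linear":[0.8,-0.5,0]},{"linear":[0,0,0]}]' -1 20
python3 -m jog '[{"linear":[0.8,-0.5,0]},{"linear":[0.8,-0.5,0]},{"linear":[0.8,-0.5,0]},{"linear":[0.8,-0.5,0]},{"linear":[0.8,-0.5,0]},{"linear":[0.8,-0.5,0]},{"linear":[0.8,-0.5,0]},{"linear":[0.8,-0.5,0]},{"linear":[0.4,-0.5,0],"roll":0.06},{"linear":[0,0,0]},{"linear":[0,0,0]},{"linear":[0,0,0]}]'
python3 - <<'E'
from h import *
s=env.observe(); R=s["tool_rot"]
print(s["time_s"],s["position"],R.round(4).tolist(),s["ft_force"],s["grip_width"],R.T@(np.array([.6417,.0292,.05])-s["position"])/.04)
E
```

```text
0.1 [ 0.14498584 -0.53028816  0.2494774 ] [[0.9646, 0.2636, -0.0001], [0.2636, -0.9646, 0.0013], [0.0003, -0.0013, -1.0]] [ 0.15004373 -0.18013975  0.29243038] 0.08500337305427434 [ 15.6647403  -10.21193666   5.00467381]invalid input
invalid input
```

Both calls were refused; rows probably need "roll" as well.

```bash
python3 -m jog '[{"linear":[0.8,-0.5,0],"roll":0},{"linear":[0.8,-0.5,0],"roll":0},{"linear":[0.8,-0.5,0],"roll":0},{"linear":[0.8,-0.5,0],"roll":0},{"linear":[0.8,-0.5,0],"roll":0},{"linear":[0.8,-0.5,0],"roll":0},{"linear":[0.8,-0.5,0],"roll":0},{"linear":[0.8,-0.5,0],"roll":0},{"linear":[0.8,-0.5,0],"roll":0},{"linear":[0.8,-0.5,0],"roll":0},{"linear":[0.8,-0.5,0],"roll":0},{"linear":[0,0,0],"roll":0}]' -1 20
```

```text
time_s: 1.1
position: [0.4293, -0.2211, 0.2498]
tool_rot: [[0.963, 0.269, 0.001], [0.269, -0.963, 0.002], [0.001, -0.001, -1.0]]
ft_force: [0.3, 0.7, -0.2]
grip_width: -0.0004
gripper_force: 0.0
```

```bash
python3 -m jog '[{"linear":[0.8,-0.6,0],"roll":0},{"linear":[0.8,-0.6,0],"roll":0},{"linear":[0.8,-0.6,0],"roll":0},{"linear":[0.8,-0.6,0],"roll":0},{"linear":[0.8,-0.6,0],"roll":0},{"linear":[0.8,-0.6,0],"roll":0},{"linear":[0.8,-0.5,0],"roll":0},{"linear":[0.8,-0.4,0],"roll":0},{"linear":[0.4,-0.2,0],"roll":0},{"linear":[0,0,0],"roll":0},{"linear":[0,0,0],"roll":0},{"linear":[0,0,0],"roll":0}]'
python3 - <<'E'
from h import *
s=env.observe(); R=s["tool_rot"]
print(s["time_s"],s["position"],R.round(4).tolist(),s["ft_force"],R.T@(np.array([.6417,.0292,.05])-s["position"])/.04,np.degrees(np.arctan2(R[1,0],R[0,0])))
E
```

```text
time_s: 2.1
position: [0.6389, 0.0269, 0.2497]
tool_rot: [[0.965, 0.263, -0.001], [0.263, -0.965, -0.0], [-0.001, -0.0, -1.0]]
ft_force: [-0.2, -0.1, -0.2]
grip_width: -0.0001
gripper_force: 0.0
2.1 [0.63889028 0.02694239 0.24969739] [[0.9647, 0.2632, -0.001], [0.2632, -0.9647, -0.0001], [-0.001, -0.0002, -1.0]] [-0.22998726 -0.08862228 -0.23447171] [ 0.08764285 -0.03496703  4.99235613] 15.261194159080038
```

Correct the position (about 2 mm farther back on the land), descend to roughly 9 mm above the land, then look.

```bash
python3 -m jog '[{"linear":[0.14,-0.03,0],"roll":-0.06},{"linear":[0,0,0.8],"roll":0},{"linear":[0,0,0.8],"roll":0},{"linear":[0,0,0.8],"roll":0},{"linear":[0,0,0.8],"roll":0},{"linear":[0,0,0.8],"roll":0},{"linear":[0,0,0.6],"roll":0},{"linear":[0,0,0.3],"roll":0},{"linear":[0,0,0.1],"roll":0},{"linear":[0,0,0],"roll":0},{"linear":[0,0,0],"roll":0},{"linear":[0,0,0],"roll":0}]'
python3 - <<'E'
from h import *
s=env.observe(); R=s["tool_rot"]
print(s["position"],s["ft_force"],R.T@(np.array([.6417,.0292,.041])-s["position"])*1000)
a=optics.get_image("top")[:,:,::-1]; b=optics.get_image("side")[:,:,::-1]
A=cv2.resize(a[130:280,230:380],(400,400),interpolation=2); B=cv2.resize(b[160:260,240:340],(400,400),interpolation=2)
cv2.imwrite("pics/c.png",np.hstack([A,B]))
E
```

```text
time_s: 3.1
position: [0.6453, 0.03, 0.0519]
tool_rot: [[0.963, 0.269, 0.003], [0.269, -0.963, -0.0], [0.003, 0.001, -1.0]]
ft_force: [-0.7, -0.8, 0.1]
grip_width: -0.0003
gripper_force: 0.0
[0.64529614 0.03000938 0.05190627] [-0.71625889 -0.76424677  0.12877347] [-3.71340458 -0.19990405 10.89516906]
```

View pics/c.png

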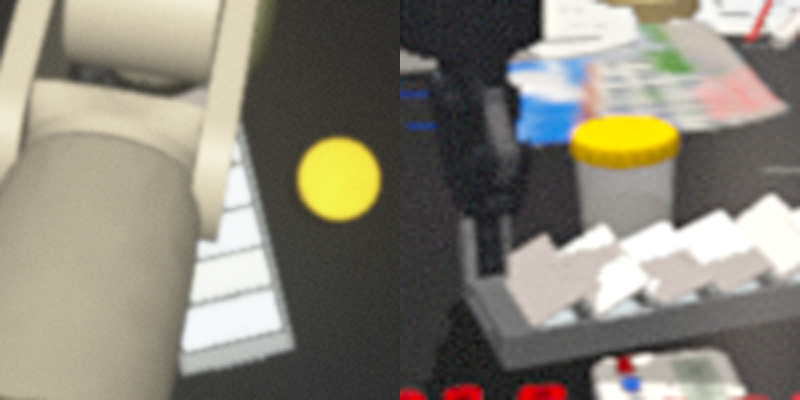

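The side crop shows the shut fingertips at about (490,270), just above the far land and clear of cover 0. Next I'll feel for contact.

```bash
python3 -m jog '[{"linear":[0,0,0.1],"roll":0},{"linear":[0,0,0.1],"roll":0},{"linear":[0,0,0],"roll":0},{"linear":[0,0,0],"roll":0},{"linear":[0,0,0],"roll":0},{"linear":[0,0,0],"roll":0}]'
python3 -m jog '[{"linear":[0,0,0.02],"roll":0},{"linear":[0,0,0],"roll":0},{"linear":[0,0,0],"roll":0}]'
```

```text
time_s: 3.7
position: [0.6445, 0.0302, 0.0421]
tool_rot: [[0.963, 0.269, 0.0], [0.269, -0.963, -0.0], [0.0, 0.0, -1.0]]
ft_force: [-0.3, 0.1, 0.2]
grip_width: -0.0001
gripper_force: 0.0
time_s: 3.95
position: [0.6444, 0.0302, 0.0412]
tool_rot: [[0.963, 0.269, -0.0], [0.269, -0.963, 0.0], [-0.0, -0.0, -1.0]]
ft_force: [-0.2, 0.3, -0.0]
grip_width: 0.0002
gripper_force: 0.0
```

```bash
for i in 1; do python3 -m jog '[{"linear":[0,0,0.01],"roll":0},{"linear":[0,0,0],"roll":0},{"linear":[0,0,0],"roll":0}]'; done; python3 -m jog '[{"linear":[0,0,0.01],"roll":0},{"linear":[0,0,0],"roll":0},{"linear":[0,0,0],"roll":0}]'
```

```text
time_s: 4.2
position: [0.6444, 0.0302, 0.0408]
tool_rot: [[0.963, 0.269, -0.0], [0.269, -0.963, 0.0], [0.0, -0.0, -1.0]]
ft_force: [-0.4, -0.2, 0.6]
grip_width: 0.0004
gripper_force: 0.0
time_s: 4.45
position: [0.6445, 0.0302, 0.0408]
tool_rot: [[0.963, 0.269, 0.0], [0.269, -0.963, -0.0], [0.0, 0.0, -1.0]]
ft_force: [-1.8, -0.5, 5.2]
grip_width: -0.0001
gripper_force: 2.2
```

Contact is at z = 40.8 mm with about 5 N, which is the expected 22 mm top plus the 19 mm tip. I'll ease off slightly and start the stroke at about 48 mm/s.

```bash
python3 -m jog '[{"linear":[-0.05,0,-0.004],"roll":0},{"linear":[-0.1,-0.001,0],"roll":0},{"linear":[-0.1,-0.001,0],"roll":0},{"linear":[-0.1,-0.001,0],"roll":0},{"linear":[-0.1,-0.001,0],"roll":0},{"linear":[-0.1,-0.001,0],"roll":0}]'
```

```text
time_s: 4.95
position: [0.6229, 0.0243, 0.0407]
tool_rot: [[0.963, 0.269, 0.001], [0.269, -0.963, -0.0], [0.0, 0.0, -1.0]]
ft_force: [2.2, 0.3, 3.2]
grip_width: -0.0002
gripper_force: 1.6
```

Good: 3 N down and about 2 N of drag. Continuing.

```bash
python3 -m jog '[{"linear":[-0.1,-0.001,0],"roll":0},{"linear":[-0.1,-0.001,0],"roll":0},{"linear":[-0.1,-0.001,0],"roll":0},{"linear":[-0.1,-0.001,0],"roll":0},{"linear":[-0.1,-0.001,0],"roll":0},{"linear":[-0.1,-0.001,0],"roll":0},{"linear":[-0.1,-0.001,0],"roll":0},{"linear":[-0.1,-0.001,0],"roll":0}]'
```

```text
time_s: 5.62
position: [0.5921, 0.0161, 0.0407]
tool_rot: [[0.963, 0.269, 0.0], [0.269, -0.963, -0.0], [0.0, 0.0, -1.0]]
ft_force: [2.9, 0.5, 5.0]
grip_width: 0.0002
gripper_force: 2.5
```

```bash
python3 -m jog '[{"linear":[-0.1,-0.001,0],"roll":0},{"linear":[-0.1,-0.001,0],"roll":0},{"linear":[-0.1,-0.001,0],"roll":0},{"linear":[-0.1,-0.001,0],"roll":0},{"linear":[-0.1,-0.001,0],"roll":0},{"linear":[-0.1,-0.001,0],"roll":0},{"linear":[-0.1,-0.001,0],"roll":0},{"linear":[-0.1,-0.001,0],"roll":0},{"linear":[-0.1,-0.001,0],"roll":0},{"linear":[-0.1,-0.001,0],"roll":0}]'
```

```text
time_s: 6.45
position: [0.5534, 0.0057, 0.0407]
tool_rot: [[0.963, 0.269, 0.001], [0.269, -0.963, -0.0], [0.0, 0.0, -1.0]]
ft_force: [3.8, 0.8, 5.0]
grip_width: -0.0002
gripper_force: 2.7
```

```bash
python3 -m jog '[{"linear":[-0.1,-0.001,0],"roll":0},{"linear":[-0.1,-0.001,0],"roll":0},{"linear":[-0.1,-0.001,0],"roll":0},{"linear":[-0.1,-0.001,0],"roll":0},{"linear":[-0.1,-0.001,0],"roll":0},{"linear":[-0.1,-0.001,0],"roll":0},{"linear":[-0.1,-0.001,0],"roll":0},{"linear":[-0.1,-0.001,0],"roll":0},{"linear":[-0.1,-0.001,0],"roll":0},{"linear":[-0.1,-0.001,0],"roll":0}]'
```

```text
time_s: 7.28
position: [0.5147, -0.0046, 0.0407]
tool_rot: [[0.963, 0.269, 0.0], [0.269, -0.963, -0.0], [0.0, 0.0, -1.0]]
ft_force: [3.8, 2.1, 6.4]
grip_width: -0.0001
gripper_force: 2.7
```

```bash
python3 -m jog '[{"linear":[-0.1,-0.001,-0.003],"roll":0},{"linear":[-0.1,-0.001,0],"roll":0},{"linear":[-0.1,-0.001,0],"roll":0},{"linear":[-0.1,-0.001,0],"roll":0},{"linear":[-0.1,-0.001,0],"roll":0},{"linear":[-0.1,-0.001,0],"roll":0},{"linear":[-0.1,-0.001,0],"roll":0},{"linear":[-0.1,-0.001,0],"roll":0},{"linear":[-0.1,-0.001,0],"roll":0},{"linear":[-0.1,-0.001,0],"roll":0}]'
```

```text
time_s: 8.12
position: [0.4759, -0.015, 0.0407]
tool_rot: [[0.963, 0.269, -0.0], [0.269, -0.963, 0.0], [-0.0, -0.0, -1.0]]
ft_force: [4.4, 0.3, 4.6]
grip_width: -0.0001
gripper_force: 3.0
```

```bash
python3 -m jog '[{"linear":[-0.1,-0.001,0],"roll":0},{"linear":[-0.1,-0.001,0],"roll":0},{"linear":[-0.1,-0.001,0],"roll":0},{"linear":[-0.1,-0.001,0],"roll":0},{"linear":[-0.1,-0.001,0],"roll":0},{"linear":[-0.1,-0.001,0],"roll":0},{"linear":[-0.1,-0.001,0],"roll":0},{"linear":[-0.1,-0.001,0],"roll":0},{"linear":[-0.1,-0.001,0],"roll":0},{"linear":[-0.1,-0.001,0],"roll":0},{"linear":[-0.1,-0.001,0],"roll":0},{"linear":[-0.1,0,0],"roll":0}]'; python3 -m jog '[{"linear":[0,0,0],"roll":0}]'
```

```text
time_s: 9.12
position: [0.4297, -0.0275, 0.0407]
tool_rot: [[0.963, 0.269, 0.0], [0.269, -0.963, -0.0], [0.0, 0.0, -1.0]]
ft_force: [4.7, 0.7, 5.3]
grip_width: -0.0
gripper_force: 2.5
time_s: 9.2
position: [0.4291, -0.0275, 0.0407]
tool_rot: [[0.963, 0.269, -0.001], [0.269, -0.963, -0.0], [-0.001, -0.0, -1.0]]
ft_force: [1.2, -0.6, 7.1]
grip_width: 0.0004
gripper_force: 3.3
```

Run about 6 mm further so the whole pad is beyond the last cover, then lift clear and away.

```bash
python3 -m jog '[{"linear":[-0.1,0,0],"roll":0},{"linear":[-0.05,0,0],"roll":0},{"linear":[0,0,0],"roll":0},{"linear":[0,0,-0.2],"roll":0},{"linear":[0,0,-0.5],"roll":0},{"linear":[0,0,-0.8],"roll":0},{"linear":[0,0,-0.9],"roll":0},{"linear":[0,0,-0.9],"roll":0},{"linear":[0,0,-0.9],"roll":0},{"linear":[0,0,-0.6],"roll":0},{"linear":[0,0,0],"roll":0},{"linear":[0,0,0],"roll":0}]'; python3 -m jog '[{"linear":[0,0.9,0],"roll":0},{"linear":[0,0.9,0],"roll":0},{"linear":[0,0.9,0],"roll":0},{"linear":[0,0.9,0],"roll":0},{"linear":[0,0.9,0],"roll":0},{"linear":[0,0.9,0],"roll":0},{"linear":[0,0.9,0],"roll":0},{"linear":[0,0.9,0],"roll":0},{"linear":[0,0.5,0],"roll":0},{"linear":[0,0,0],"roll":0},{"linear":[0,0,0],"roll":0}]'
python3 - <<'E'
from h import *
a=optics.get_image("top")[:,:,::-1]; b=optics.get_image("side")[:,:,::-1]
cv2.imwrite("pics/top1.png",a)
g=cv2.cvtColor(a,cv2.COLOR_BGR2GRAY)
m=(g>120).astype(np.uint8); m[:, :272]=0; m[:,343:]=0; m[:150]=0; m[275:]=0
m=cv2.morphologyEx(cv2.morphologyEx(m,3,np.ones((5,5))),2,np.ones((5,5)))
k=max(cv2.findContours(m,0,2)[0],key=cv2.contourArea)
P=ray("top",k.reshape(-1,2),.022); print(cv2.minAreaRect((P[:,:2]*1000).astype(np.float32)))
A=cv2.resize(a[140:280,230:380],(430,400),interpolation=2); B=cv2.resize(b[195:275,245:385],(700,400),interpolation=2)
cv2.imwrite("pics/d.png",cv2.resize(np.hstack([A,B]),(800,283)))
cv2.imwrite("pics/e.png",B)
E
```

```text
time_s: 10.2
position: [0.4234, -0.0289, 0.2332]
tool_rot: [[0.963, 0.269, -0.0], [0.269, -0.963, -0.0], [-0.0, 0.0, -1.0]]
ft_force: [0.4, -0.1, -0.9]
grip_width: -0.0001
gripper_force: 0.0
time_s: 11.12
position: [0.5061, -0.3257, 0.2303]
tool_rot: [[0.964, 0.267, -0.004], [0.267, -0.964, 0.004], [-0.003, -0.004, -1.0]]
ft_force: [-0.7, 0.5, 0.4]
grip_width: 0.0003
gripper_force: 0.0
((535.658935546875, 0.7200469970703125), (239.1105194091797, 93.50019073486328), 15.00373649597168)
```

View pics/d.png

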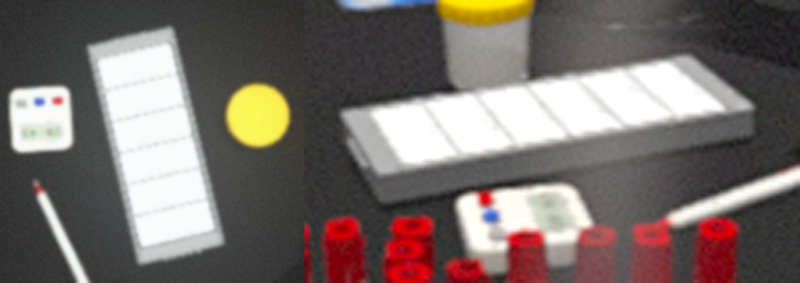

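View pics/e.png

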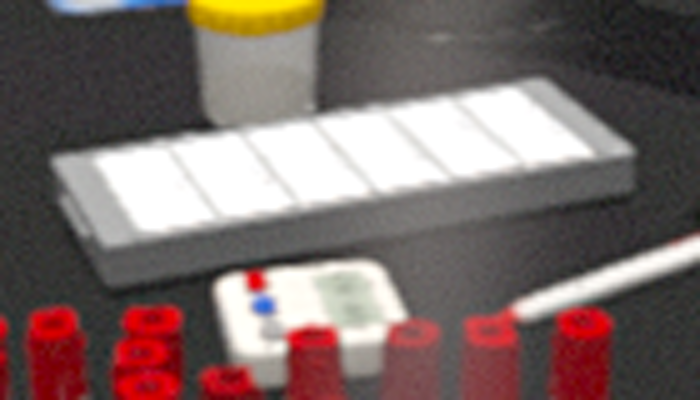

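All six covers lie flat, with only thin seams between them. The tray moved less than 0.3 mm, and the cup, timer and pen look untouched.

```bash
python3 -c "
from rig import env
print(env.close_job())"
```

```text
the job is handed in; nothing more can be done
None
```

All six covers are shut flush after one continuous stroke at about 3–7 N, with the tray still in place and the cup, timer and pen untouched; the job is handed in.

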